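Ease a router's cover off its base with a plastic wedge and hold it there

TASK

The screws are out of the white router on the repair bench. Pick up the blue plastic wedge, push its thin end into the pry notch in the middle of the router's front until the white cover's front edge just lifts off the grey base, about 5 mm (3 to 7 mm will do; above 9 mm the ribbon cable inside tears), and finish holding it there: keep the wedge gripped in the fingers, with the cover resting on the wedge alone and not touched by the robot. Leave the solder reel, the multimeter and the screwdriver where they are.

Things in the scene. Friction and masses are not known exactly. Their poses are not given: they have to be found in the camera images.
- router: Router case fixed in a low holder (jaws at its sides, 24 mm high); cannot move. 140 mm deep (x), 190 mm wide (y), front to -x. Origin: under its centre, on top of the 2 mm mat (z = 0.002). Grey base shell z = 10 to 30 mm, white cover z = 30 to 46 mm; hollow. Pry notch below the cover's dark arrow mark: gap in the base's front wall, y = -22 to 22 mm, z = 24 to 30 mm, roofed by the cover's edge.
- notch (a point): Middle of the notch's floor, on the outer face of the router's front wall (router frame -70, 0, 24 mm). Fixed to the router, same axes: the wedge goes in along +x.
- cover_edge (a point): Middle of the white cover's lower front edge, the roof of the notch; moves with the cover. With the cover shut it lies 6 mm above notch (router frame -70, 0, 30 mm); how far it rises from there is the lift asked for.
- cover (a joint): Opening angle (rad) of the white cover about its rear edge, 140 mm behind the front edge: 0 shut, positive lifts the front edge by 140 mm times the angle (5 mm = 0.036 rad). Snap hooks and its weight pull it shut: lifting the front edge takes about 3 to 4 N, and it falls shut when the wedge is drawn out.
- wedge: Blue plastic wedge lying flat on the mat, 110 mm long (x), 24 mm wide (y), about 45 g. Origin: centre of its flat underside. Thin end to +x: the top slopes 1 in 5, from 2 mm high at the tip (x = 55 mm) to 16 mm at x = -15 mm; behind it a grip block, x = -15 to -55 mm, 20 mm high. Flat on the notch's floor it meets the cover with the tip 20 mm in; 45 mm in lifts its edge 5 mm.
- wedge_tip (a point): Middle of the wedge's thin end, 1 mm above its underside (wedge frame 55, 0, 1 mm). Axes as the wedge.
- wedge_grip (a point): Middle of the wedge's grip block (wedge frame -35, 0, 10 mm), to be pinched across its 24 mm width. Axes as the wedge.
- solder_reel: Reel of solder standing on end, 60 mm diameter, 34 mm high. Origin: centre of its underside. To be left alone.
- multimeter: Orange multimeter lying on its back, 180 x 86 mm, 44 mm high. Origin: centre of its underside. To be left alone.
- screwdriver: Screwdriver with a red handle (26 mm thick), lying on the mat, 200 mm long along x, tip to +x. Origin: its middle, at mat height. To be left alone.
Not all that is in view belongs to the job. What is shaped like the wedge but orange or red is not meant.

How it is judged (in metres and radians):
At the end, for the whole second after the job is handed in: Cover's front edge at rest 3 to 7 mm above its shut place, carried by the wedge (over 0.8 N), whose tip is 15 mm or more inside the notch; fingers grip the wedge (over 3 N); robot not touching router or cover; reel, multimeter, screwdriver within 20 mm of their start (z of cover_edge in the frame of router between 0.033 and 0.037 m and velocity of joint cover between -0.03 and 0.03 rad/s and x of wedge_tip in the frame of notch above 0.015 m and contact force between wedge and router above 0.8 N and contact force between the fingers and wedge above 3 N and contact force between each of the arm, the fingers and router below 0.5 N and distance of each of solder_reel, multimeter, screwdriver from where it was at the start of the episode below 0.02 m); the arm keeps its last pose, push and grip.
It fails at once if the cover's front edge was lifted more than 9 mm and the ribbon cable torn (z of cover_edge in the frame of router above 0.039 m).
It fails at once if a bystander was disturbed (moved more than 30 mm) (distance of any of solder_reel, multimeter, screwdriver from where it was at the start of the episode above 0.03 m).
It also fails if it takes over 38 s, if anything falls off the work surface, if the arm or the gripper's body presses on something with over 40 N, if the wrist force passes 120 N, or if a joint passes its speed limit or range.

ROBOT

A 6-joint arm with a two-finger parallel gripper is mounted at the origin on the work surface. World frame = base frame: x ahead of the robot, y to its left, z up, the work surface at z = 0. Lengths are in m, angles in degrees, forces in N, time in s.
With the tool pointing down it reaches from about 0.325 to 0.85 m from the base axis. Payload 15.5 kg.
Tool frame: the origin (TCP) lies at the very end of the fingers, on their centre line; the grasp point (between the pads) lies arm.grip_depth behind it (arm.grip_depth is the distance from the TCP to the grasp point, in m); z points along the fingers, y is the line along which they close (so a half turn about z gives the same grasp; the last joint's range is limited). The gripper opens to 91 mm and grips with 3 to 60 N. Pads are 32 mm wide; open, the fingers measure 118 mm over their backs; the gripper's body (76 mm by 178 mm) begins 60 mm behind the grasp point.
Start: joints at [64.716, 28.281, 77.091, -0, 74.628, -5.472], TCP at [0.212, 0.588, 0.214] pointing down, gripper open.
Joint ranges: [-166.48, 166.48], [-47.26, 123.95], [12.59, 153.08], [-70.14, 250.14], [6.76, 159.57], [-176.63, 176.63]. Speed limits (degrees/s): [108.29, 108.29, 147.25, 172.46, 172.46, 172.46].

INTERFACE

Orientations are given as a 3x3 rotation matrix whose columns are the frame's x, y, z axes.
In Python, from rig import arm gives the robot as it stands. Calls block until the motion is done:
- arm.move_to(position, orientation): joint-space move of the TCP to a pose.
- arm.move_l(position, orientation=None, feed=0.15): straight line of the TCP; orientation=None keeps the orientation; feed is the mean speed in m/s.
- arm.move_joints(angles): joint-space move.
- arm.grip(opening): finger opening in m; the grip force is fixed at half the most; returns when the fingers have stopped.
- arm.sleep(seconds).
- arm.solve_ik(position, orientation): joint angles nearest the present ones, or None.
- arm.snapshot(name): name is "scene" or "top" or "wrist"; returns the picture (384x512x3 uint8, red, green, blue); there is no depth.
- arm.get_calibration(name): a dict with "intrinsics" (3x3 intrinsics, pixels), "cam_to_world" (4x4, takes a point from camera to world coordinates). Camera axes: x right, y down, z forward; pixel columns grow to the right and rows downward; lengths in m; the calibration is good to about 2 mm. The wrist camera is an equidistant fisheye: a pixel r from the principal point sees the ray r / f radians off the axis. A picture is of the moment at which its call begins: read the wrist's pose just before it. get_calibration takes no time and is no camera call; for the wrist camera it gives the pose at the moment of the call.
A pose or a line that the arm cannot do raises arm.Unreachable and nothing moves.
- arm.sign_off(): hands the job in; it is judged then, once.
Readings, each from a call of its own:
- arm.current_t(): time.
- arm.current_joint_positions(): joint angles.
- arm.current_dq(): joint speeds.
- arm.current_tau(): joint torques, N m.
- arm.current_ee_pos(): TCP position.
- arm.current_tool_rot(): TCP orientation.
- arm.current_force(): force on the tool from outside, world axes, zero at the start.
- arm.current_torque(): the same for the moment, N m.
- arm.current_width(): finger opening in m.
- arm.current_grasp_force(): force on a finger pad.
Only numpy, scipy, OpenCV 4.12 (cv2) and the standard library are available. Lean on these libraries where they do the work, as an engineer would, in place of code of your own. Each camera call takes 0.05 s, during which the arm holds its last target. There are 200 camera calls.

## Working session

There is one attempt and no reset: what is moved stays moved. The work goes in short steps, each a Python script; the robot and the scene stay as the last script left them, time stands still between calls to the robot, and variables do not carry over. Pictures are saved under pics/ and viewed, at most 10 in all, crops included, and the job is handed in when it is done.

```bash
mkdir -p pics; ls; python3 - <<'E'
from rig import arm
import cv2, numpy as np
a=arm.snapshot("scene"); b=arm.snapshot("top")
np.save('pics/top.npy',b); np.save('pics/scene.npy',a)
cv2.imwrite('pics/s0.png',a[:,:,::-1]); cv2.imwrite('pics/t0.png',b[:,:,::-1])
for n in("scene","top"):
    c=arm.get_calibration(n); print(n,c['intrinsics'].round(2).tolist(),c['cam_to_world'].round(4).tolist())
print(arm.current_tool_rot().round(3) if hasattr(arm.current_tool_rot(),'round') else arm.current_tool_rot(),arm.grip_depth,arm.current_t())
E
```

```text
pics
scene [[384.74, 0.0, 259.61], [0.0, 384.74, 188.17], [0.0, 0.0, 1.0]] [[-0.8577, 0.4334, -0.2768, 0.8221], [0.5142, 0.72, -0.4661, 0.5471], [-0.0027, -0.5421, -0.8403, 1.0497], [0.0, 0.0, 0.0, 1.0]]
top [[468.88, 0.0, 259.63], [0.0, 468.88, 190.32], [0.0, 0.0, 1.0]] [[-0.0093, -0.9827, 0.1851, 0.2313], [-0.9999, 0.0078, -0.009, -0.0088], [0.0074, -0.1852, -0.9827, 1.5503], [0.0, 0.0, 0.0, 1.0]]
[[-0.941  0.339 -0.   ]
 [ 0.339  0.941 -0.001]
 [ 0.    -0.001 -1.   ]] 0.0188 0.1
```

View pics/s0.png

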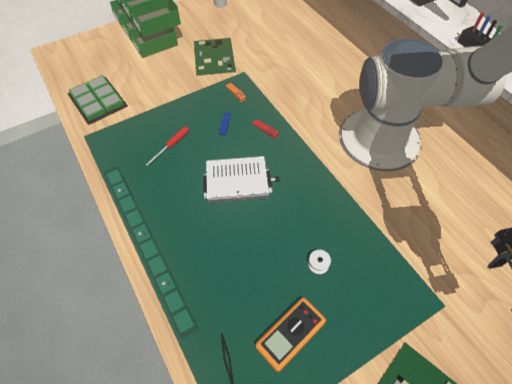

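View pics/t0.png

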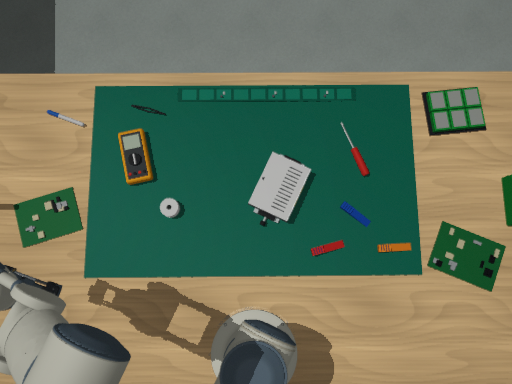

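```bash
python3 - <<'E'
import cv2, numpy as np
a=np.load('pics/scene.npy');b=np.load('pics/top.npy')
f=lambda im,x,y,w,h:cv2.resize(im[y:y+h,x:x+w],None,fx=6,fy=6,interpolation=cv2.INTER_CUBIC)
A=f(b,240,145,66,90); B=f(b,322,190,66,50); C=f(a,198,105,66,50); D=f(a,196,150,66,50)
L=np.vstack([A])[:540]; R=np.vstack([B[:270],D[:270]])
im=np.hstack([L,R]); cv2.imwrite('pics/crop1.png',im[:,:,::-1]); print(im.shape)
E
```

```text
(540, 792, 3)
```

View pics/crop1.png

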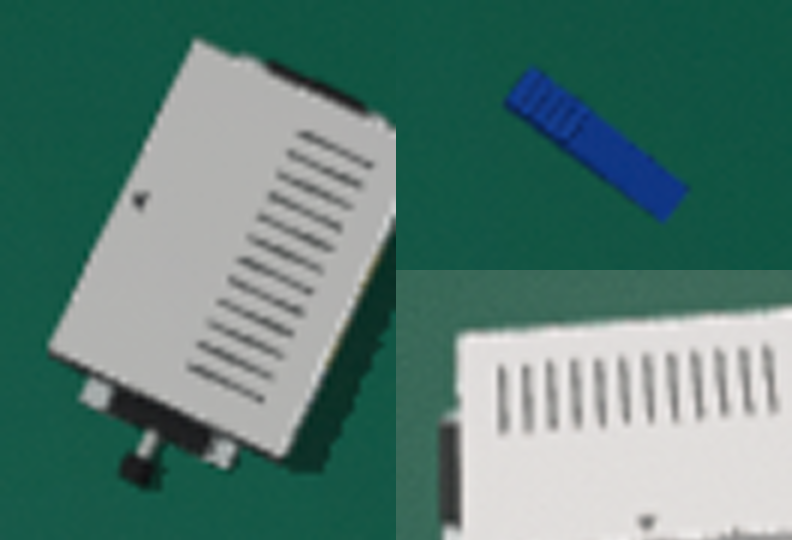

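Look-alikes in the top view are the red wedge at (327,248), the orange wedge at (394,247) and the blue pen at (66,118). I choose the blue wedge at (354,213). The crop shows its ribbed grip at upper left and its thin end at lower right. The router's arrow mark is at about (263,178), so its front faces world +y. Next I measure both.

```bash
cat > h.py <<'E'
from rig import arm
import cv2, numpy as np
def ray(cam,p,z):
    c=arm.get_calibration(cam);K=np.array(c['intrinsics']);T=np.array(c['cam_to_world'])
    p=np.atleast_2d(np.asarray(p,float)); d=(np.linalg.inv(K)@np.c_[p,np.ones(len(p))].T).T@T[:3,:3].T
    o=T[:3,3]; return o+d*((z-o[2])/d[:,2])[:,None]
def big(m):
    return max(cv2.findContours(m.astype(np.uint8),cv2.RETR_EXTERNAL,cv2.CHAIN_APPROX_NONE)[0],key=cv2.contourArea)[:,0].astype(float)
def rect(w):   # world contour -> centre, unit long axis, long, short
    (c,(a,b),_)=r=cv2.minAreaRect((w[:,:2]*1000).astype(np.float32)); P=cv2.boxPoints(r)
    e=[P[1]-P[0],P[2]-P[1]]; e.sort(key=np.linalg.norm); 
    return np.array(c)/1000,e[1]/np.linalg.norm(e[1]),np.linalg.norm(e[1]),np.linalg.norm(e[0])
E
python3 - <<'E'
from h import *
for cam in('top','scene'):
    im=np.load(f'pics/{cam}.npy').astype(int); R,G,B=im[...,0],im[...,1],im[...,2]
    roi=np.zeros(R.shape,bool)
    if cam=='top': roi[195:235,330:380]=1
    else: roi[105:142,212:238]=1
    m=roi&(B>R+50)&(B>G+30); c=big(m); 
    for z in(.003,.012,.021): print(cam,'wedge',z,[np.round(v,4) for v in rect(ray(cam,c,z))])
    roi[:]=0
    if cam=='top': roi[145:228,243:318]=1
    else: roi[150:205,198:278]=1
    m=roi&(im.min(2)>130)
    m=cv2.morphologyEx(m.astype(np.uint8),cv2.MORPH_CLOSE,np.ones((5,5))); m=cv2.morphologyEx(m,cv2.MORPH_OPEN,np.ones((9,9)))
    c=big(m)
    print(cam,'router',[np.round(v,4) for v in rect(ray(cam,c,.048))])
print('arrow',ray('top',[263,178],.048))
E
```

```text
top wedge 0.003 [array([ 0.4418, -0.3402]), array([0.614 , 0.7893], dtype=float32), np.float32(109.0385), np.float32(27.1373)]
top wedge 0.012 [array([ 0.4406, -0.3383]), array([0.614 , 0.7893], dtype=float32), np.float32(108.4043), np.float32(26.9795)]
top wedge 0.021 [array([ 0.4393, -0.3364]), array([0.614 , 0.7893], dtype=float32), np.float32(107.7701), np.float32(26.8217)]
top router [array([ 0.5263, -0.0852]), array([ 0.9022, -0.4313], dtype=float32), np.float32(202.6298), np.float32(139.6792)]
scene wedge 0.003 [array([ 0.444 , -0.3389]), array([0.6224, 0.7827], dtype=float32), np.float32(108.2031), np.float32(26.1487)]
scene wedge 0.012 [array([ 0.4472, -0.3313]), array([0.6224, 0.7827], dtype=float32), np.float32(107.2728), np.float32(25.9239)]
scene wedge 0.021 [array([ 0.4505, -0.3237]), array([0.6224, 0.7827], dtype=float32), np.float32(106.3423), np.float32(25.699)]
scene router [array([ 0.5327, -0.0826]), array([ 0.903 , -0.4296], dtype=float32), np.float32(191.7113), np.float32(151.8421)]
arrow [[ 0.55525749 -0.03393571  0.048     ]]
```

```bash
cat >> h.py <<'E'
def ori(xh,s=1):
    x=s*np.array([*xh,0.])/np.linalg.norm(xh); z=np.array([0,0,-1.]); return np.c_[x,np.cross(z,x),z]
WX=np.array([-.618,-.786]); RX=np.array([-.4305,-.9025]); N=np.array([.561,-.025]); G=np.array([.4636,-.3115])
def ins(d,z): return [*(N+RX*(d-.09)),z]
E
python3 - <<'E'
from h import *
for s in(1,-1):
    print(s,[np.round(q,1) if (q:=arm.solve_ik(p,o)) is not None else None for p,o in(([*G,.12],ori(WX,s)),([*G,.005],ori(WX,s)),(ins(-.025,.10),ori(RX,s)),(ins(.045,.029),ori(RX,s)))])
E
```

```text
1 [None, None, array([   1.8,   34.7,   85.5,   -0. ,   59.9, -152.7]), array([  -4.4,   38.2,   93.5,   -0. ,   48.3, -158.8])]
-1 [array([-40. ,  29.3,  92.8,  -0. ,  57.9,  -1.8]), array([-40. ,  39.3,  97.5,  -0. ,  43.2,  -1.8]), array([ 1.8, 34.7, 85.5, -0. , 59.9, 27.3]), array([-4.4, 38.2, 93.5, -0. , 48.3, 21.2])]
```

```bash
python3 - <<'E'
from h import *
o=ori(WX,-1)
arm.move_to([*G,.15],o); arm.grip(.06)
arm.move_l([*G,.005],feed=.12)
w=arm.snapshot('wrist'); cv2.imwrite('pics/w1.png',w[:,:,::-1])
print('F before',np.round(arm.current_force(),2))
arm.grip(0.0); print('w',arm.current_width(),arm.current_grasp_force(),arm.current_ee_pos())
arm.move_l([*G,.12],feed=.15)
print('w',arm.current_width(),arm.current_grasp_force(),arm.current_t(),np.round(arm.current_force(),2))
b=arm.snapshot('scene');cv2.imwrite('pics/s1.png',cv2.resize(b[60:220,150:330],None,fx=3,fy=3,interpolation=cv2.INTER_CUBIC)[:,:,::-1])
x=np.zeros((480,1052,3),np.uint8); 
m=np.hstack([cv2.resize(w,(400,300)),cv2.resize(b[60:210,150:350],(400,300))]); cv2.imwrite('pics/c2.png',m[:,:,::-1])
E
```

```text
F before [ 0.05 -0.39  0.4 ]
w 0.023657537764922677 29.97952401638031 [ 0.46357422 -0.31151225  0.0050205 ]
w 0.023536277983208877 29.97873544692993 6.9917 [-0.32 -0.71 -0.37]
```

View pics/c2.png

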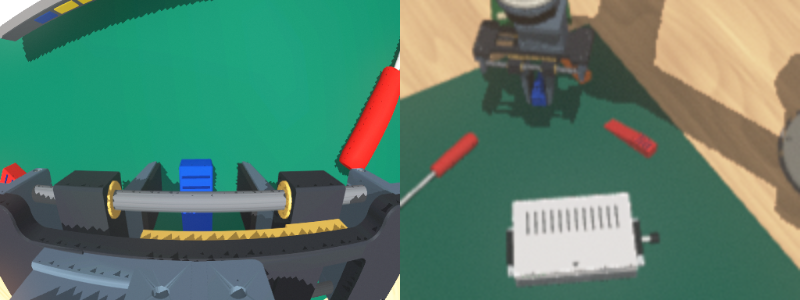

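The wrist view (left) shows the wedge's block between the fingers at (197,185). The scene view (right) shows it lifted at (540,90), with width 23.5 mm and 30 N on the pads. Now I carry it to the notch.

```bash
python3 - <<'E'
from h import *
o=ori(RX,-1)
arm.move_to(ins(-.03,.12),o); arm.move_l(ins(-.03,.031),feed=.12)
print(arm.current_t(),np.round(arm.current_force(),2),np.round(arm.current_ee_pos(),4))
a=arm.snapshot('scene'); t=arm.snapshot('top'); np.save('pics/a2.npy',a);np.save('pics/t2.npy',t)
for cam,im,(x0,x1,y0,y1) in(('scene',a,(190,290,180,260)),('top',t,(210,290,120,210))):
    i=im.astype(int);m=np.zeros(i.shape[:2],bool);m[y0:y1,x0:x1]=1
    m&=(i[...,2]>i[...,0]+50)&(i[...,2]>i[...,1]+30)
    if m.sum()>5:
        w=ray(cam,big(m),.034)[:,:2]; R=np.c_[RX,[-RX[1],RX[0]]]; q=(w-N)@R; print(cam,m.sum(),'notch frame min/max',q.min(0).round(4),q.max(0).round(4))
m=np.hstack([cv2.resize(a[160:250,180:300],(400,300),interpolation=2),cv2.resize(t[120:210,210:330],(400,300),interpolation=2)]); cv2.imwrite('pics/c3.png',m[:,:,::-1])
E
```

```text
9.4917 [ 0.03 -0.13  0.11] [0.6131 0.0832 0.0316]
scene 91 notch frame min/max [-0.1414 -0.0099] [-0.1093  0.0133]
```

View pics/c3.png

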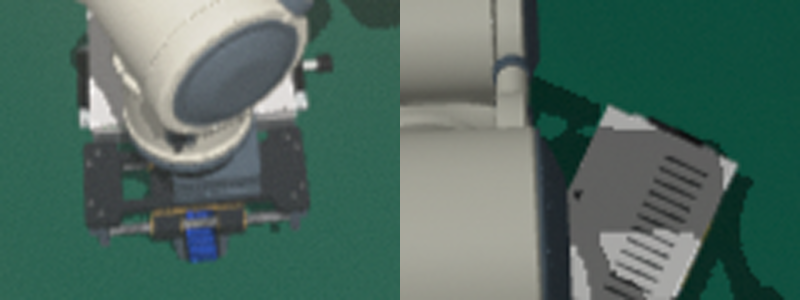

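The left half shows the wedge's rear at about (202,240), square to the router. Its lateral offset is +1.7 mm and its rear end is where it should be (-0.141 against -0.140). Next I insert it and watch the forces.

```bash
python3 - <<'E'
from h import *
def rep(tag):
    f=np.mean([arm.current_force()],0); p=np.array(arm.current_ee_pos()); d=(p[:2]-N)@RX+.09
    print(tag,f'd={d*1e3:.1f} z={p[2]*1e3:.2f} Fin={f[:2]@RX:.2f} Fz={f[2]:.2f} g={arm.current_grasp_force():.1f} t={arm.current_t():.1f}'); return f[:2]@RX
rep('pre')
for d in(.0,.005,.010):
    arm.move_l(ins(d,.0308),feed=.06)
    if rep('in')<-4: raise SystemExit('blocked')
arm.move_l(ins(.010,.0293),feed=.02); rep('down')
for d in np.arange(.013,.0271,.002):
    arm.move_l(ins(d,.0293),feed=.03); arm.sleep(.1)
    if rep('push')<-12: break
E
```

```text
pre d=-30.2 z=31.90 Fin=0.20 Fz=-0.37 g=30.0 t=9.6
in d=0.1 z=30.90 Fin=-0.26 Fz=-0.72 g=30.0 t=10.2
in d=5.1 z=30.77 Fin=0.54 Fz=0.04 g=30.0 t=10.5
in d=10.3 z=30.72 Fin=0.29 Fz=-1.05 g=30.0 t=10.7
down d=10.0 z=29.20 Fin=-0.75 Fz=-0.71 g=30.0 t=11.0
push d=13.0 z=29.33 Fin=1.24 Fz=-0.37 g=30.0 t=11.3
push d=15.0 z=29.30 Fin=-0.69 Fz=-0.28 g=30.0 t=11.7
push d=17.1 z=29.25 Fin=-0.11 Fz=-1.13 g=30.0 t=12.0
push d=19.1 z=29.25 Fin=0.04 Fz=-3.42 g=30.0 t=12.4
push d=21.1 z=29.29 Fin=-0.81 Fz=-3.56 g=30.0 t=12.7
push d=23.1 z=29.30 Fin=-0.93 Fz=-3.28 g=30.0 t=13.1
push d=25.1 z=29.28 Fin=-0.24 Fz=-2.69 g=30.0 t=13.4
push d=27.1 z=29.27 Fin=-0.59 Fz=-2.17 g=30.0 t=13.8
```

```bash
python3 - <<'E'
from h import *
def rep(tag):
    fs=[]
    for _ in range(8): fs.append(arm.current_force()); arm.sleep(.02)
    f=np.mean(fs,0); p=np.array(arm.current_ee_pos()); d=(p[:2]-N)@RX+.09
    print(tag,f'd={d*1e3:.1f} z={p[2]*1e3:.2f} Fin={f[:2]@RX:.2f} Fz={f[2]:.2f} g={arm.current_grasp_force():.1f} w={arm.current_width()*1e3:.2f} t={arm.current_t():.1f} T={np.round(arm.current_torque(),2)}'); return f[:2]@RX
for d in(.031,.035,.039,.043):
    arm.move_l(ins(d,.0293),feed=.03)
    if rep('push')<-15: break
for n in('scene','wrist','top'):
    np.save(f'pics/{n}3.npy',arm.snapshot(n))
a,w,t=[np.load(f'pics/{n}3.npy') for n in('scene','wrist','top')]
m=np.hstack([cv2.resize(a[130:235,190:290],(400,420),interpolation=2),cv2.resize(w,(400,420))]); cv2.imwrite('pics/c4.png',m[:,:,::-1])
E
```

```text
push d=31.2 z=29.27 Fin=1.31 Fz=-3.27 g=30.0 w=23.95 t=14.2 T=[-0.14  0.03 -0.01]
push d=35.2 z=29.27 Fin=0.69 Fz=-3.38 g=30.0 w=23.73 t=14.6 T=[-0.21 -0.02  0.03]
push d=39.2 z=29.27 Fin=0.77 Fz=-3.35 g=30.0 w=23.96 t=15.0 T=[-0.18  0.    0.  ]
push d=43.2 z=29.28 Fin=0.75 Fz=-3.37 g=30.0 w=24.16 t=15.5 T=[-0.17  0.01  0.06]
```

View pics/c4.png

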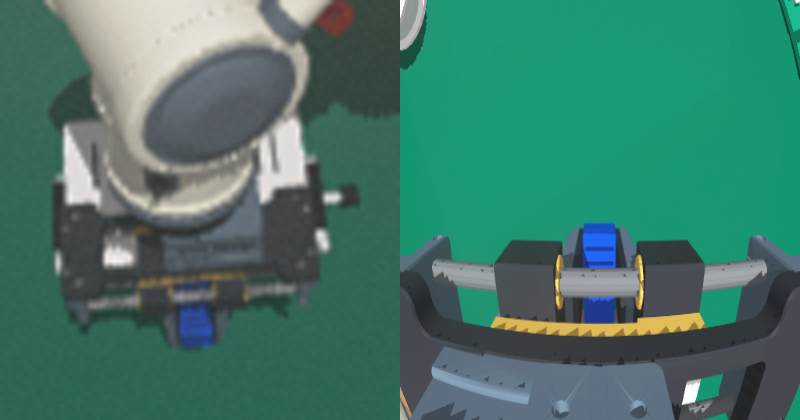

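```bash
python3 - <<'E'
from h import *
w1=cv2.imread('pics/w1.png')[:,:,::-1]; w3=np.load('pics/wrist3.npy')
for n,w in(('before',w1),('now',w3)):
    i=w.astype(int); m=(i[...,2]>i[...,0]+60)&(i[...,2]>i[...,1]+40); m[:180]=0; m[:,:200]=0; m[:,320:]=0
    ys,xs=np.nonzero(m); print(n,m.sum(),xs.min(),xs.max(),ys.min(),ys.max())
i=np.load('pics/scene3.npy').astype(int); m=np.zeros(i.shape[:2],bool); m[195:225,220:260]=1
m&=(i[...,2]>i[...,0]+50)&(i[...,2]>i[...,1]+30)
R=np.c_[RX,[-RX[1],RX[0]]]
for z in(.03,.046):
    q=(ray('scene',big(m),z)[:,:2]-N)@R; print('rear',z,q.min(0).round(4),q.max(0).round(4))
s0=np.load('pics/scene.npy'); s3=np.load('pics/scene3.npy'); b0=np.load('pics/top.npy'); b3=np.load('pics/top3.npy')
f=lambda im,x,y:cv2.resize(im[y:y+50,x:x+65],(390,300),interpolation=cv2.INTER_NEAREST)
m=np.vstack([np.hstack([f(s0,198,155),f(s3,198,155)]),np.hstack([f(b0,248,150),f(b3,248,150)])]); cv2.imwrite('pics/c5.png',m[:,:,::-1])
E
```

```text
before 2675 229 272 203 295
now 2665 233 276 204 295
rear 0.03 [-0.0676 -0.0098] [-0.0317  0.0125]
rear 0.046 [-0.0764 -0.0098] [-0.041   0.0121]
```

View pics/c5.png

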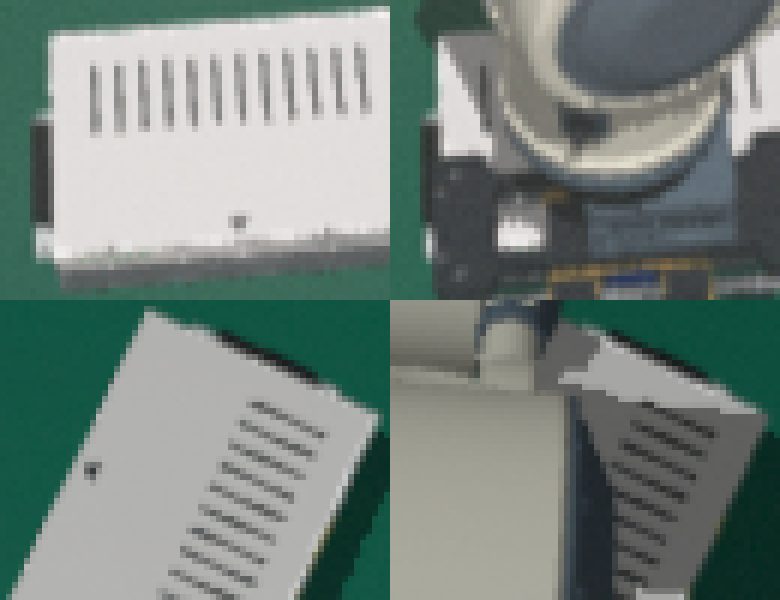

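The wedge hasn't shifted in the fingers: its wrist-view rows were 203–295 before and are 204–295 now. Its rear end measures -0.0676 against -0.067 expected. The cover made contact at d≈18 mm, so 43.2 mm in gives a lift of about 5 mm, and the steady 3.4 N load and 0.17 Nm moment match the cover's edge resting on the wedge. The reel, multimeter and screwdriver haven't been approached, so I'm handing in.

```bash
python3 -c "
from rig import arm
print(arm.current_t(),arm.current_force(),arm.current_grasp_force()); print(arm.sign_off())"
```

```text
15.6083 [-0.05726625 -1.03691387 -4.20195668] 29.979198575019836
the job is handed in; nothing more can be done
None
```

The job is handed in at 15.6 s: the blue wedge, gripped at 30 N, is about 43 mm into the notch and holds the cover's front edge up by about 5 mm, a figure worked out from insertion depth and contact force because the gripper hid the edge from the cameras.

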